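# Shut the draught shield and tare the balance

### The job

The empty dish is already on the pan of the laboratory balance. With closed fingertips push the balance's left side door and its sliding top lid fully shut (the right door is already shut and stays so), and only when the shield is shut press the tare key, the wide bar key in the middle of the console, right down and let it come up again. Press no other key, grasp and lift nothing, and leave the dish and the things standing around where they are.

Things in the scene. Friction and masses are not known exactly. Their poses are not given: they have to be found in the camera images.
- balance: White laboratory balance, 340 deep x 220 wide x 255 high, fixed. Origin: centre of its footprint on the bench; x points from its front (console) to its rear, y to its left as seen from in front, z up. Chamber: x -60 to 115, y -104 to 104, top at z 255; solid housing behind, as high, to x 170. Console slopes up 10 degrees, from z 44 at x -170 to z 64 at x -60. Doors and lid slide along x.
- left_door (a joint): Left side glass door, a 4 mm pane with a grey frame on the balance's left side (outer face at balance y = +104): 0 = fully shut (hard stop), grows in m as it slides to the rear (balance +x), at most 0.125; starts 0.045 to 0.115 open. About 2 N of rail friction; it stays where it is left.
- left_handle (a point): Centre of the left door's finger grip: grey upright tab near the door's front edge, 12 thick along x, standing 26 out from the door's face (balance y 104 to 130), 75 tall (z 170 to 245, chamber top is 255). Moves with the door; at balance x -47 when shut. Axes as the balance. Push its rear side to the front to shut the door.
- lid (a joint): Sliding glass lid on top of the chamber, 5 thick, its upper face at z = 260: 0 = fully shut (hard stop), grows in m as it slides to the rear (balance +x), at most 0.125; starts 0.045 to 0.115 open. About 2 N of rail friction; it stays where it is left.
- lid_handle (a point): Centre of the lid's grip: a grey bar across the lid near its front edge, 12 thick along x, 70 long along y, 24 high (z = 260 to 284). It moves with the lid: at balance x = -48, y = 0 when shut. Axes as the balance. Push its rear side towards the front to shut the lid.
- right_door (a joint): Right side glass door, the mirror image of the left one with the same tab (balance y = -104 to -130): 0 = shut, and it starts shut; grows in m towards the rear.
- tare_key (a joint): Tare key: travel in m, 0 = up, 0.003 = fully down; sprung, about 1.2 N to start and 4 N fully down; comes up by itself.
- tare_key_top (a point): Centre of the tare key's upper face: wide grey bar key, 22 along x by 50 along y, in the middle of the row of keys on the console, standing 5 proud of it. Its z axis is the normal of the console, leaning 10 degrees to the front; at balance x = -138, z about 55.
- power_key (a joint): Power key: travel in m, 0 = up, 0.003 = down. Round grey key, 15 diameter, 80 to the left (balance +y) of the tare key's centre. Not to be pressed.
- mode_key (a joint): Mode key: travel in m, 0 = up, 0.003 = down. Square grey key, 14 by 14, 58 to the right (balance -y) of the tare key's centre. Not to be pressed.
- print_key (a joint): Print key: travel in m, as the mode key; square, 14 by 14, 88 to the right of the tare key's centre. Not to be pressed.
- dish_mid (a point): Centre (half-way up) of the white porcelain dish, 60 diameter, 18 high, loose on the weighing pan inside the chamber, its foot at z = 83. To be left alone.
- jar: Amber jar with black cap, 60 diameter, 95 high, standing left of the balance; origin centre of its underside. Left alone.
- weights: Wooden block with a row of brass weights, 150 x 70 x 32 (76 high with the largest weight), left of the balance; origin centre of its underside, x along its length. Left alone.
- beaker: Glass beaker, 66 diameter, 90 high, right of the balance; origin centre of its underside. Left alone.
- tweezers: Steel tweezers, 127 long, 7 high, lying on the bench in front of the balance; origin under their middle, x along their length. Left alone.
- pencil_cup: White beaker with pencils, 72 diameter, 152 high, well to the left; origin centre of its underside. Left alone.
- cup: White plastic cup, 72 diameter, 85 high, well to the left; origin centre of its underside. Left alone.
- wash_bottle: White wash bottle with a bent spout, 72 diameter, 200 high, well to the right; origin centre of its underside. Left alone.

How it is judged:
On the way, in this order (a step that is already met when the one before it is completed fails the run):
1. the left door and the lid are both pushed fully shut, the right door still shut (value of joint each of left_door, lid, right_door below 0.003 m), for 0.2 s.
2. with the shield shut, the tare key is pressed down by the fingers (all of step 1 and value of joint tare_key above 0.002 m and contact force between the fingers and balance above 0.5 N), for 0.05 s.
At the end, for the whole second after the job is handed in: Left door, lid and right door all within 3 mm of fully shut, the tare key up again (less than 1 mm down), the dish at rest on the pan within 8 mm of where it stood (all of step 1 and value of joint tare_key below 0.001 m and z of dish_mid in the frame of balance below 0.097 m and distance of dish_mid from where it was at the start of the episode below 0.008 m and linear speed of dish below 0.01 m/s); the robot touches nothing.
It fails at once if the tare key is pressed while a door or the lid is still open (value of joint tare_key above 0.0015 m and value of joint any of left_door, lid, right_door above 0.005 m).
It fails at once if another key is pressed (value of joint any of power_key, mode_key, print_key above 0.0015 m).
It fails at once if the right door is opened by more than 10 mm (value of joint right_door above 0.01 m).
It fails at once if the dish is moved by more than 8 mm or lifted (distance of dish_mid from where it was at the start of the episode above 0.008 m).
It fails at once if a thing standing around is lifted, carried or pushed by more than 20 mm (distance of any of jar, weights, beaker, tweezers, pencil_cup, cup, wash_bottle from where it was at the start of the episode above 0.02 m).
It also fails if it takes over 48 s, if anything falls off the work surface, if the arm or the gripper's body presses on something with over 40 N, if the wrist force passes 120 N, or if a joint passes its speed limit or range.

### The arm

A 6-joint arm with a two-finger parallel gripper is mounted at the origin on the work surface. World frame = base frame: x ahead of the robot, y to its left, z up, the work surface at z = 0. Lengths are in m, angles in rad, forces in N, time in s.
With the tool pointing down it reaches from about 0.3 to 0.875 m from the base axis. Payload 4.2 kg.
Tool frame: the origin (TCP) lies on the centre line of the jaws, within the pads' length; the fingertips stand 17 mm ahead of it and the grasp point (between the pads) lies 2 mm behind it (nose_length is the distance from the TCP to the fingertips, in m); z points along the fingers, y is the line along which they close (so a half turn about z gives the same grasp; the last joint's range is limited). The gripper opens to 85 mm and grips with 20 to 120 N. Pads are 22 mm wide; open, the fingers measure 114 mm over their backs; the gripper's body (76 mm by 85 mm) begins 54 mm behind the grasp point. The pads swing forward as they close: fully open they stand 13 mm farther back than shut.
Start: joints at [-0.02, 0.32, 1.565, -0, 1.257, -0.02], TCP at [0.575, 0, 0.248] pointing down, gripper open.
Joint ranges: [-3.11, 3.11], [-0.84, 2.01], [0.21, 2.61], [-1.34, 4.49], [0.05, 2.63], [-2.56, 2.56]. Speed limits (rad/s): [2.57, 2.57, 3.14, 3.14, 3.14, 3.14].

### API

Orientations are given as a unit quaternion [x, y, z, w].
In Python, from rig import * gives the robot as it stands. The module is installed in compiled form; this text tells all that it offers.
- The arm moves only by the tool move_arm, never from a script. Its arguments are lists of equal length, an entry for each row: "offset": the shift along the tool's x, y, z in cm, a list of three; "yaw": the turn about the tool's z in degrees. In form: {"offset": [[dx, dy, dz], ...], "yaw": [yaw, ...]}. A call has 1 to 8 rows; each row shifts and turns the commanded pose from where the row before left it, along the tool's axes as they then stand; what a row does not reach is not made up. A row lasts 1/12 s, in which the tool goes at most 41.7 mm and 7.16 degrees, less where a joint would pass 70% of its speed; a pose out of reach is approached as far as the arm can. A call is refused whole if a number of a shift passes 4.17 or a number of a turn 7.16, either way. A call with a gripper value outside its range is refused whole. "gripper" is the finger opening in cm, from 0 to 8.54, set as the call begins (left out, the last holds). The fingers move at their own pace and stop on an object; "force" is the grip in N (left out, the last holds). Time passes only in rows, so rows that do not move let the fingers close. It gives the time, the measured TCP pose, the force, the opening and the grip force at its end, in the units of the state.
- get_obs(): the state, without advancing time (a new reading comes with each control period).
- snapshot(name): name is "scene" or "side" or "wrist"; returns a dict with "img" (480x640x3 uint8, red, green, blue), "range_z" (480x640 float32, m along the optical axis (not along the pixel's ray), 0 where there is no reading), "fx", "fy", "cx", "cy" (pixels), "k1" (the pictures are not rectified: a ray, as slopes to the right and down, at radius r is drawn at 1 + k1 r^2 times it, then the intrinsics apply), "position" and "attitude" of the camera in the world. Camera axes: x right, y down, z forward; pixel columns grow to the right and rows downward; lengths in m; the calibration is good to about 2 mm. A picture is of the moment at which its call begins.
- sign_off(): hands the job in; it is judged then, once.
Trained networks look in a picture, given as the dict that the camera call returned (one of the last four; its "shot" number tells which), for a name from the list of things; names that differ only in an ending like _2 or _b are one class to them, and where a whole thing is asked for, a point or a joint stands for the part that bears it (a point fixed in the world has none). Each returns a list of dicts, best first, with "conf" (0 to 1); they miss things now and then, are a little off and sometimes report something else, mostly with a low value. They report only what shows in the picture. A call takes as long as a camera call.
- trace(name, picture): "pixels" (480x640 bool, what is visible of it) and "bbox" ([left, top, right, bottom] in pixels, round what is visible of it).
The state is a dict: "t": time; "joint_pos": joint angles; "dq": joint speeds; "effort": joint torques, N m; "eef_pos": TCP position; "tcp_rot": TCP orientation; "wrist_force": force on the tool from outside, world axes, zero at the start; "wrist_torque": the same for the moment, N m; "gripper_width": finger opening in m; "grasp_force": force on a finger pad.
Only numpy, scipy, OpenCV 4.12 (cv2) and the standard library are available. Lean on these libraries where they do the work, as an engineer would, in place of code of your own. Each camera call takes 0.05 s, during which the arm holds its last target. There are 200 camera calls.

## Working session

There is one attempt and no reset: what is moved stays moved. The work goes in short steps, Python scripts to look and compute and a tool call to move; the robot and the scene stay as the last step left them, time stands still between calls to the robot, and variables do not carry over. Pictures are saved under pics/ and viewed, at most 10 in all, crops included, and the job is handed in when it is done.

Besides the shell and the picture viewer there is one more tool, called after "Request:" as name(argument=value, ...), one argument or row to a line, values as JSON. move_arm: Moves the arm, as the interface text tells. Its arguments: {"type":"object","properties":{"offset":{"type":"array"},"yaw":{"type":"array"},"gripper":{"type":"number"},"force":{"type":"number"}},"required":["offset","yaw"]}

```bash
mkdir -p pics; cat > h.py <<'E'
from rig import *
import numpy as np, cv2
from scipy.spatial.transform import Rotation as R
def cloud(s):
    v,u=np.mgrid[0:480,0:640]
    xd=(u-s['cx'])/s['fx'];yd=(v-s['cy'])/s['fy']
    x,y=xd.copy(),yd.copy()
    for _ in range(8):
        k=1+s['k1']*(x*x+y*y);x=xd/k;y=yd/k
    z=s['range_z'];P=np.stack([x*z,y*z,z],-1)
    a=np.array(s['attitude'])
    M=R.from_quat(a).as_matrix() if a.size==4 else a
    return P@M.T+np.array(s['position']), z>0
def save(s,n): cv2.imwrite('pics/'+n+'.png',cv2.cvtColor(s['img'],cv2.COLOR_RGB2BGR))
E
python3 - <<'E'
from h import *
o=get_obs();print(o['eef_pos'],o['tcp_rot'],o['t'])
for c in ['scene','side']:
    s=snapshot(c);save(s,c+'1');P,ok=cloud(s);print(c,s['position'],s['attitude'])
    for n in ['balance','left_handle','lid_handle','tare_key_top','power_key','mode_key','jar','weights','tweezers','beaker','left_door']:
        for d in trace(n,s)[:2]:
            m=d['pixels']&ok
            if m.any(): print(n,round(d['conf'],2),np.round(d['bbox']),m.sum(),np.median(P[m],0).round(3),np.percentile(P[m],3,axis=0).round(3),np.percentile(P[m],97,axis=0).round(3))
E
```

```text
[5.74523158e-01 9.32235016e-06 2.47478457e-01] [ 7.07121018e-01  7.07091957e-01 -6.31405321e-04 -6.57007726e-04] 0.0
scene [ 0.19161414 -0.77001471  1.29804921] [ 0.93180283 -0.17951495  0.06876278 -0.30787911]
balance 0.56 [284. 220. 455. 368.] 16442 [ 0.601 -0.195  0.177] [ 0.424 -0.274  0.029] [ 0.749 -0.055  0.261]
left_handle 0.78 [342. 228. 365. 278.] 748 [ 0.607 -0.059  0.137] [ 0.583 -0.066  0.068] [ 0.647 -0.038  0.244]
lid_handle 0.65 [352. 288. 374. 304.] 252 [ 0.607 -0.145  0.092] [ 0.576 -0.163  0.083] [ 0.629 -0.129  0.103]
lid_handle 0.58 [353. 221. 455. 301.] 4969 [ 0.675 -0.176  0.258] [ 0.592 -0.259  0.254] [ 0.76  -0.081  0.275]
tare_key_top 0.71 [301. 313. 310. 332.] 137 [ 0.445 -0.141  0.053] [ 0.435 -0.163  0.048] [ 0.456 -0.118  0.058]
tare_key_top 0.65 [271. 246. 325. 286.] 1343 [0.501 0.048 0.03 ] [0.433 0.022 0.003] [0.573 0.09  0.064]
power_key 0.36 [280. 221. 453. 367.] 16411 [ 0.601 -0.196  0.177] [ 0.424 -0.274  0.029] [ 0.748 -0.055  0.261]
mode_key 0.47 [392. 394. 430. 438.] 1216 [ 0.565 -0.473  0.114] [ 0.545 -0.495  0.015] [ 0.601 -0.443  0.194]
jar 
[... 1526 characters left out ...]
27 [0.686 0.067 0.059] [0.67  0.033 0.006] [0.716 0.08  0.096]
weights 0.72 [298. 280. 355. 313.] 1286 [0.489 0.075 0.031] [0.431 0.034 0.004] [0.574 0.099 0.066]
tweezers 0.62 [390. 267. 418. 292.] 137 [ 0.36  -0.14   0.006] [ 0.311 -0.167 -0.001] [ 0.409 -0.112  0.011]
tweezers 0.19 [298. 281. 353. 316.] 1327 [0.491 0.075 0.031] [0.431 0.031 0.003] [0.574 0.099 0.066]
beaker 0.57 [376. 204. 389. 236.] 309 [ 0.527 -0.339  0.065] [ 0.512 -0.384  0.012] [ 0.561 -0.32   0.089]
left_door 0.77 [276. 188. 325. 254.] 2270 [ 0.664 -0.062  0.161] [ 0.583 -0.075  0.077] [ 0.751 -0.031  0.247]
left_door 0.73 [276. 165. 352. 185.] 385 [ 0.638 -0.181  0.26 ] [ 0.583 -0.258  0.256] [ 0.769 -0.086  0.285]
```

View pics/scene1.png

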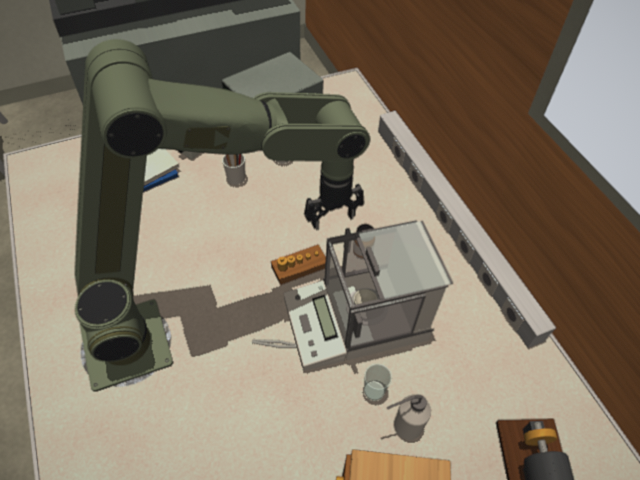

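View pics/side1.png

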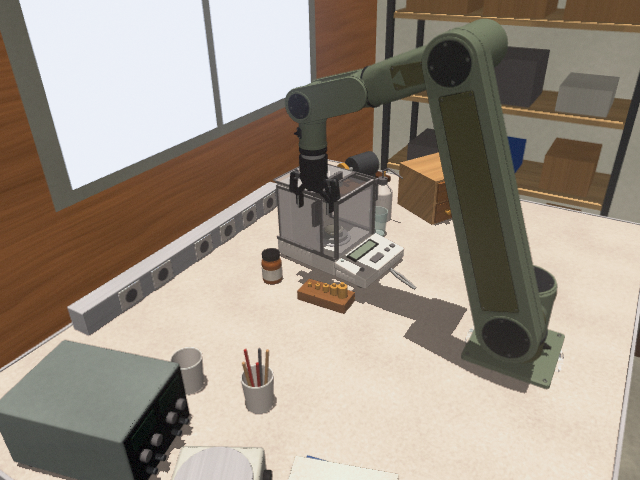

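The scene picture shows the balance at about (370,295), with the console facing the robot. The tare key is at (305,322), the lid bar near (372,258) and the left tab near (345,245). The side picture shows the gripper hanging close to the left door at about (315,195), with the jar at (272,266) and the weights at (326,294).

```bash
python3 - <<'E'
from h import *
S={}
for c in ['scene','side']:
    s=snapshot(c);P,ok=cloud(s);S[c]=(s,P,ok)
s,P,ok=S['side']
Q=np.concatenate([S[c][1][S[c][2]] for c in S])
box=lambda Q,a,b:Q[((Q>a)&(Q<b)).all(1)]
# base side face: low housing z .01-.04, left side
q=box(Q,[.5,-.12,.01],[.8,0,.04]);print('base side',len(q))
l=cv2.fitLine(q[:,:2].astype(np.float32),cv2.DIST_HUBER,0,.001,.001).ravel();print(l,np.degrees(np.arctan2(l[1],l[0])))
# console keys top view
s,P,ok=S['scene']
d=[d for d in trace('tare_key_top',s) if np.median(P[d['pixels']&ok],0)[1]<-.1][0]
m=d['pixels']&ok;k=P[m].mean(0);print('tare',k)
r=cv2.minAreaRect((P[m][:,:2]*1000).astype(np.float32));print(r)
q=box(Q,[.38,-.35,.03],[.56,-.02,.08]);r=cv2.minAreaRect((q[:,:2]*1000).astype(np.float32));print('console',r)
q=box(Q,[.5,-.35,.25],[.85,-.02,.264]);r=cv2.minAreaRect((q[:,:2]*1000).astype(np.float32));print('top',r,len(q))
for c in S:
    Pc=S[c][1][S[c][2]]
    q=box(Pc,[.5,-.24,.268],[.85,-.11,.292]);print(c,'bar',len(q),q.mean(0),q.min(0),q.max(0))
    q=box(Pc,[.52,-.065,.16],[.85,-.02,.25]);print(c,'tab',len(q));h=np.histogram2d(q[:,0],q[:,1],[np.arange(.56,.80,.01),np.arange(-.065,-.019,.005)])[0].astype(int);print(h)
im=S['scene'][0]['img'][200:380,260:460];cv2.imwrite('pics/c2.png',cv2.resize(im[:,:,::-1],None,fx=4,fy=3.3))
E
```

```text
base side 468
[ 0.9916053  -0.12930185  0.6369261  -0.05305331] -7.4292502
tare [ 0.44523681 -0.14095007  0.05296549]
((445.42864990234375, -140.69032287597656), (51.494102478027344, 21.176067352294922), 79.4366455078125)
console ((478.2914123535156, -184.95863342285156), (328.0347900390625, 163.2857208251953), 89.96546173095703)
top ((642.0381469726562, -163.60470581054688), (215.6159210205078, 251.28114318847656), 83.2196044921875) 6563
scene bar 181 [ 0.60014737 -0.16298551  0.2795346 ] [ 0.59128873 -0.19720023  0.26822887] [ 0.61101982 -0.12419682  0.28850164]
scene tab 346
[[ 3  0  0  0  0  0  0  0  0]
 [ 5  0  0  0  0  0  0  0  0]
 [ 5 38 13  0  0  0  0  0  0]
 [ 1 53  4  4  5  8  8  2  0]
 [16 42  1  1  0  3  2  1  0]
 [26 23  0  0  0  0  0  0  0]
 [10  4  0  0  0  0  0  0  0]
 [ 0  0  0  0  0  0  0  0  0]
 [ 0  0  0  0  0  0  0  0  0]
 [ 0  0  0  0  0  0  0  0  0]
 [ 0  0  0  0  0  0  0  0  0]
 [ 0  0  0  0  0  0  0  0  0]
 [ 0  0  0  0  0  0  0  0  0]
 [ 0  0  0  0  0  0  0  0  0]
 [ 0  0  0  0  0  0  0  0  0]
 [ 0  0  0  0  0  0  0  0  0]
 [ 0  0  0  0  0  0  0  0  0]
 [ 0 
[... 305 characters left out ...]
e tab 829
[[ 0  0  0  0  0  0  0  0  0]
 [ 0  4  2  1  0  0  0  0  0]
 [ 1  9 55 29  5  9  7  3  0]
 [ 0  8 15 23 18 14 28 50  7]
 [ 1  1  4  0  0  0  3  6  0]
 [ 0 11  9  0  0  0  0  0  0]
 [ 6 50 13  0  0  0  0  0  0]
 [25 46  3  0  0  0  0  0  0]
 [29 30  0  0  0  0  0  0  0]
 [23 17  1  0  0  0  0  0  0]
 [22  9  0  0  0  0  0  0  0]
 [20  6  0  0  0  0  0  0  0]
 [37  0  0  0  0  0  0  0  0]
 [15  0  0  0  0  0  0  0  0]
 [ 7  0  0  0  0  0  0  0  0]
 [ 2  0  0  0  0  0  0  0  0]
 [ 1  0  0  0  0  0  0  0  0]
 [ 0  0  0  0  0  0  0  0  0]
 [ 0  0  0  0  0  0  0  0  0]
 [ 0  0  0  0  0  0  0  0  0]
 [ 0  0  0  0  0  0  0  0  0]
 [ 0  0  0  0  0  0  0  0  0]
 [ 0  0  0  0  0  0  0  0  0]]
```

View pics/c2.png

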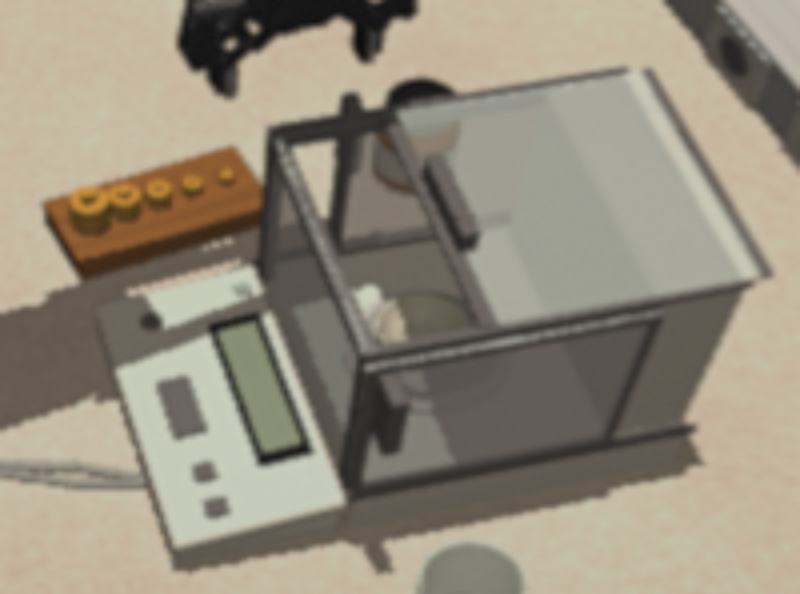

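Request:
move_arm(
  offset=[
    [0,1,0],
    [0,2,0],
    [0,2,0],
    [0,2,0],
    [0,1,0],
    [0,0,0],
    [0,0,0],
    [0,0,0],
  ],
  yaw=[4,3.5,0,0,0,0,0,0],
  gripper=0,
)

```text
t: 2.02
eef_pos: [0.6538, -0.0078, 0.2482]
tcp_rot: [0.752, 0.659, -0.0, -0.0]
wrist_force: [-0.6, 0.1, -0.2]
gripper_width: -0.0001
grasp_force: 0.0
```

Request:
move_arm(
  offset=[
    [0,0,0.5],
    [0,0,1],
    [0,0,0.5],
    [0,0,0],
    [0,0,0],
    [0,0,0],
  ],
  yaw=[0,0,0,0,0,0],
)

```text
t: 2.52
eef_pos: [0.6545, -0.0079, 0.2284]
tcp_rot: [0.752, 0.659, 0.0, 0.0]
wrist_force: [-0.5, 1.0, 0.2]
gripper_width: -0.0001
grasp_force: 0.0
```

```bash
python3 - <<'E'
from h import *
o=get_obs();print(o['eef_pos'],o['tcp_rot'],o['gripper_width'],o['wrist_force'],o['t'])
s=snapshot('wrist');save(s,'w1')
s=snapshot('side');cv2.imwrite('pics/s2.png',cv2.resize(s['img'][140:320,250:430,::-1],None,fx=3.2,fy=3.2,interpolation=2))
E
```

```text
[ 0.65453566 -0.00790908  0.22841166] [7.51842822e-01 6.59342368e-01 8.62495310e-05 6.58670875e-05] -5.4144495163772556e-05 [-0.47598357  0.98040869  0.16271529] 2.5167
```

View pics/w1.png

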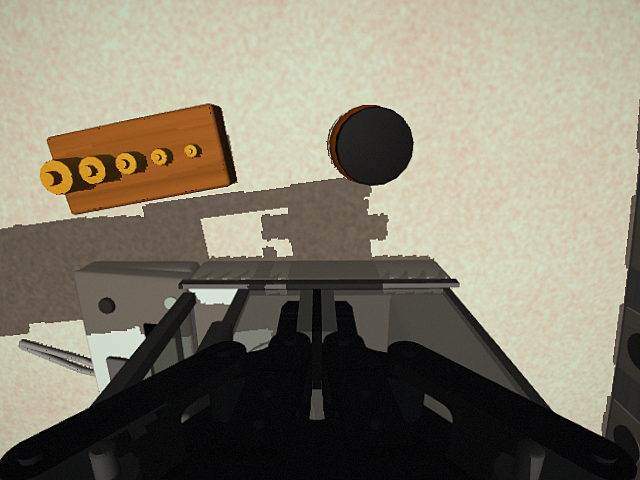

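View pics/s2.png

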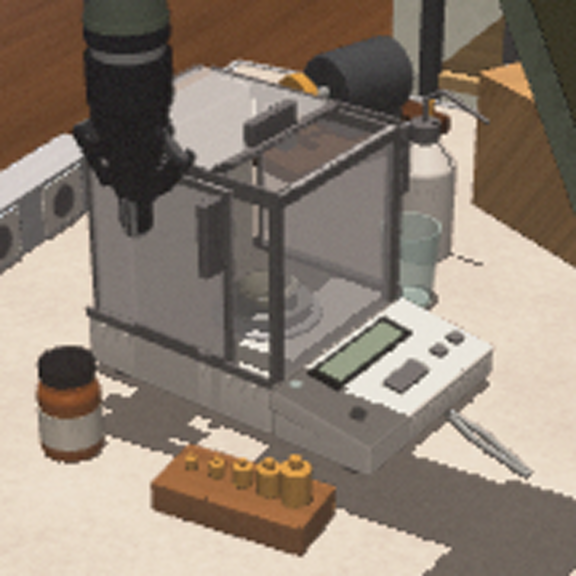

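The wrist picture shows the closed fingers at (318,400) and the door edge square to them. The side crop shows the fingertips at (135,215), behind the tab at (210,235). I'll move in behind the tab and push.

Request:
move_arm(
  offset=[
    [-1,0,0],
    [-1.5,0,0],
    [-1.1,0,0],
    [0,0,0],
    [0,0,0],
    [0,0,0],
  ],
  yaw=[0,0,0,0,0,0],
)

```text
t: 3.12
eef_pos: [0.6498, -0.044, 0.2284]
tcp_rot: [0.752, 0.659, 0.0, -0.0]
wrist_force: [0.0, 0.4, -1.1]
gripper_width: 0.0002
grasp_force: 0.0
```

Request:
move_arm(
  offset=[
    [0,-0.8,0],
    [0,-1,0],
    [0,-0.8,0],
    [0,-0.6,0],
    [0,-0.6,0],
    [0,-0.6,0],
    [0,-0.4,0],
    [0,0,0],
  ],
  yaw=[0,0,0,0,0,0,0,0],
)

```text
t: 3.78
eef_pos: [0.6014, -0.0371, 0.2285]
tcp_rot: [0.752, 0.659, -0.0, -0.0]
wrist_force: [0.1, -0.5, 0.3]
gripper_width: 0.0
grasp_force: 0.0
```

Request:
move_arm(
  offset=[
    [0,-0.5,0],
    [0,-0.5,0],
    [0,-0.5,0],
    [0,-0.5,0],
    [0,-0.4,0],
  ],
  yaw=[0,0,0,0,0],
)

```text
t: 4.2
eef_pos: [0.5779, -0.0342, 0.2285]
tcp_rot: [0.752, 0.659, 0.0, 0.0]
wrist_force: [2.0, 0.9, -0.7]
gripper_width: 0.0
grasp_force: 1.1
```

Request:
move_arm(
  offset=[
    [0,-0.3,0],
    [0,-0.2,0],
    [0,-0.2,0],
    [0,0,0],
  ],
  yaw=[0,0,0,0],
)

```text
t: 4.53
eef_pos: [0.571, -0.0333, 0.2284]
tcp_rot: [0.752, 0.659, -0.0, -0.0]
wrist_force: [0.3, -0.2, 0.4]
gripper_width: -0.0001
grasp_force: 0.3
```

Request:
move_arm(
  offset=[
    [0,-0.2,0],
    [0,-0.2,0],
    [0,0,0],
  ],
  yaw=[0,0,0],
)

```text
t: 4.78
eef_pos: [0.5701, -0.0332, 0.2285]
tcp_rot: [0.752, 0.659, 0.002, 0.003]
wrist_force: [9.5, -0.8, -2.5]
gripper_width: -0.0001
grasp_force: 4.3
```

Request:
move_arm(
  offset=[
    [0,0.6,0],
    [0,1,0],
    [0,1,-1],
    [0,1,-2],
    [0,1,-2],
    [0,1,-2],
    [0,1,-2],
    [0,1,-1],
  ],
  yaw=[0,0,0,0,0,0,0,0],
)

```text
t: 5.45
eef_pos: [0.6439, -0.0428, 0.3308]
tcp_rot: [0.752, 0.659, 0.001, 0.001]
wrist_force: [0.5, -0.2, 0.3]
gripper_width: -0.0003
grasp_force: 0.0
```

Request:
move_arm(
  offset=[
    [-1,1,0],
    [-2,0.5,0],
    [-2.5,0,0],
    [-2.5,0,0],
    [-2.5,0,0],
    [-1.8,0,0],
    [0,0,0],
    [0,0,0],
  ],
  yaw=[0,0,0,0,0,0,0,0],
)

```text
t: 6.12
eef_pos: [0.6416, -0.1673, 0.3277]
tcp_rot: [0.752, 0.659, -0.0, -0.001]
wrist_force: [0.5, 0.9, -0.6]
gripper_width: -0.0002
grasp_force: 0.0
```

```bash
python3 - <<'E'
from h import *
o=get_obs();p=o['eef_pos']-np.array([.582,-.159,0]);print(p[0]*.9914-p[1]*.1305,p[0]*.1305+p[1]*.9914,p[2],o['wrist_force'])
s=snapshot('side');cv2.imwrite('pics/s3.png',cv2.resize(s['img'][140:320,250:430,::-1],None,fx=3.2,fy=3.2,interpolation=2))
E
```

```text
0.06013928800627556 -0.0004172636508357084 0.32769327319567365 [ 0.51395752  0.9037394  -0.60474206]
```

View pics/s3.png

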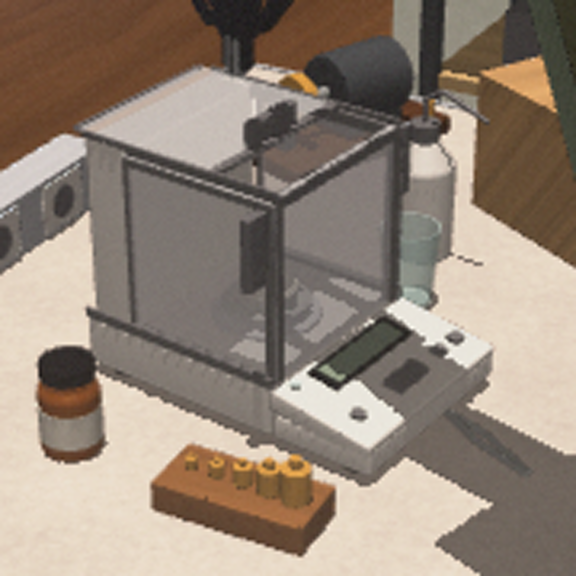

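The door now stands shut, with its frame flush at (275,290). The fingers at (232,55) are above and behind the lid bar at (270,125).

Request:
move_arm(
  offset=[
    [0,0,1],
    [0,0,1.5],
    [0,0,1.2],
    [0,0,0.7],
    [0,0,0],
    [0,0,0],
  ],
  yaw=[0,0,0,0,0,0],
)

```text
t: 6.67
eef_pos: [0.6418, -0.1658, 0.284]
tcp_rot: [0.752, 0.66, -0.0, -0.0]
wrist_force: [0.2, 0.7, 1.1]
gripper_width: 0.0
grasp_force: 0.0
```

Request:
move_arm(
  offset=[
    [0,-0.7,0],
    [0,-0.8,0],
    [0,-0.6,0],
    [0,-0.6,0],
    [0,-0.6,0],
    [0,-0.6,0],
    [0,-0.6,0],
    [0,-0.5,0],
  ],
  yaw=[0,0,0,0,0,0,0,0],
)

```text
t: 7.33
eef_pos: [0.5917, -0.1601, 0.285]
tcp_rot: [0.752, 0.659, 0.0, 0.001]
wrist_force: [3.0, -0.3, 3.1]
gripper_width: 0.0
grasp_force: 1.2
```

Request:
move_arm(
  offset=[
    [0,-0.6,0],
    [0,-0.6,0],
    [0,-0.6,0],
    [0,-0.6,0],
    [0,-0.6,0],
    [0,-0.4,0],
    [0,-0.2,0],
    [0,0,0],
  ],
  yaw=[0,0,0,0,0,0,0,0],
)

```text
t: 8.0
eef_pos: [0.5555, -0.1552, 0.2841]
tcp_rot: [0.752, 0.659, -0.0, -0.001]
wrist_force: [-0.5, 0.2, -0.4]
gripper_width: -0.0002
grasp_force: 0.0
```

Request:
move_arm(
  offset=[
    [0,-0.2,0],
    [0,-0.2,0],
    [0,0,0],
  ],
  yaw=[0,0,0],
)

```text
t: 8.25
eef_pos: [0.5533, -0.1549, 0.2841]
tcp_rot: [0.752, 0.659, 0.001, 0.001]
wrist_force: [4.8, -0.0, -0.6]
gripper_width: 0.0003
grasp_force: 2.3
```

Request:
move_arm(
  offset=[
    [0,-0.2,0],
    [0,0,0],
    [0,0,0],
  ],
  yaw=[0,0,0],
)

```text
t: 8.5
eef_pos: [0.5532, -0.1549, 0.2842]
tcp_rot: [0.752, 0.659, 0.002, 0.002]
wrist_force: [9.7, -1.6, -3.4]
gripper_width: 0.0001
grasp_force: 4.7
```

Request:
move_arm(
  offset=[
    [0,0.6,0],
    [0,1,0],
    [0,0,-1.5],
    [0,0,-2],
    [0,0,-1.5],
    [0,-2,-0.5],
    [0,-3,0],
    [0,-3,0],
  ],
  yaw=[0,0,0,0,0,0,0,0],
)

```text
t: 9.17
eef_pos: [0.4865, -0.1461, 0.3389]
tcp_rot: [0.752, 0.66, -0.001, -0.001]
wrist_force: [-0.1, 0.3, -0.1]
gripper_width: 0.0001
grasp_force: 0.0
```

Request:
move_arm(
  offset=[
    [0,-3,0],
    [0,-1.6,0],
    [0,0,0],
    [0,0,0],
    [0,0,0],
  ],
  yaw=[0,0,0,0,0],
)

```text
t: 9.58
eef_pos: [0.4423, -0.1404, 0.3393]
tcp_rot: [0.752, 0.659, 0.0, 0.0]
wrist_force: [-0.1, -0.1, 0.4]
gripper_width: 0.0003
grasp_force: 0.0
```

```bash
python3 - <<'E'
from h import *
o=get_obs();print(o['wrist_force'],o['t'])
s=snapshot('wrist');save(s,'w3');s=snapshot('scene');P,ok=cloud(s)
e=np.array(o['eef_pos'])
for d in trace('tare_key_top',s)[:3]:
    m=d['pixels']&ok
    if m.any(): k=P[m].mean(0);print(d['conf'],m.sum(),k.round(4),'tool delta cm',(R.from_quat(o['tcp_rot']).inv().apply(k-e)*100).round(2))
s2=snapshot('side');save(s2,'s4')
im=np.hstack([cv2.resize(x[:,:,::-1],(400,400)) for x in (s['img'][180:380,260:460],s2['img'][140:320,250:430])]);cv2.imwrite('pics/b4.png',im)
E
```

```text
[-0.07476672 -0.0879112   0.44356537] 9.5833
0.71 141 [ 0.4448 -0.1429  0.053 ] tool delta cm [-0.22  0.28 28.63]
```

View pics/b4.png

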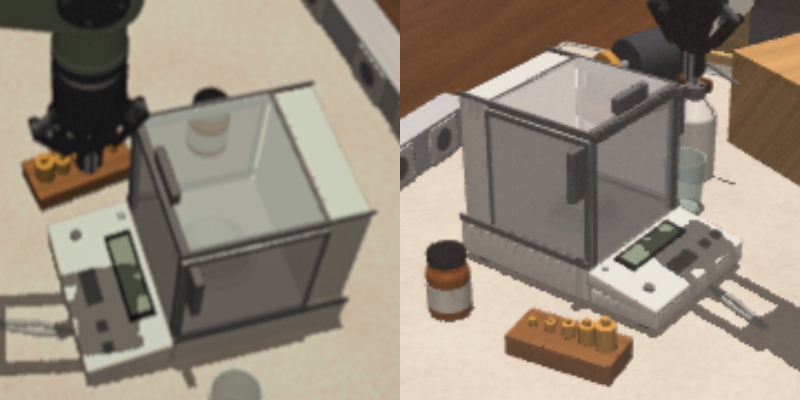

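View pics/w3.png

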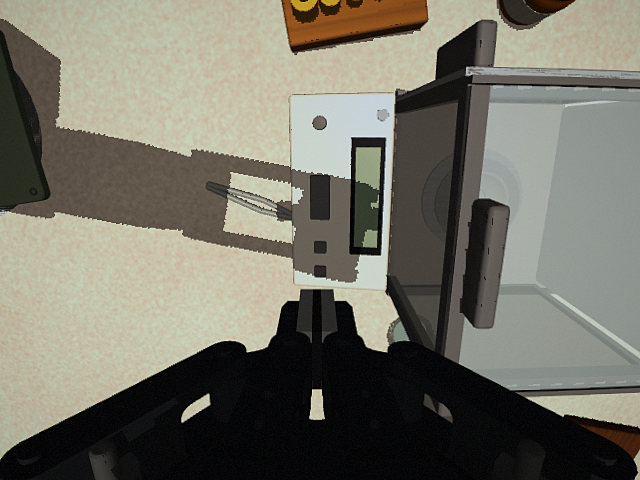

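The left crop shows the lid closed to the front frame at (165,165). The right crop shows the door flush at (590,180). The wrist picture shows the tare key at (319,197), in line with the fingers in the column direction. The shield is shut, so I'll go down to the key.

Request:
move_arm(
  offset=[
    [-0.2,0,1.5],
    [0,0,3],
    [0,0,4],
    [0,0,4],
    [0,0,4],
    [0,0,4],
    [0,0,3],
    [0,0,1],
  ],
  yaw=[0,0,0,0,0,0,0,0],
)

```text
t: 10.45
eef_pos: [0.4387, -0.1412, 0.0897]
tcp_rot: [0.752, 0.659, -0.002, -0.004]
wrist_force: [-0.7, -0.3, -0.5]
gripper_width: 0.0001
grasp_force: 0.0
```

Request:
move_arm(
  offset=[
    [0,0,0.5],
    [0,0,0.5],
    [0,0,0],
    [0,0,0],
    [0,0,0],
  ],
  yaw=[0,0,0,0,0],
)

```text
t: 10.87
eef_pos: [0.4421, -0.1425, 0.0854]
tcp_rot: [0.752, 0.659, 0.001, 0.001]
wrist_force: [0.1, 0.4, 0.4]
gripper_width: -0.0
grasp_force: 0.0
```

```bash
python3 - <<'E'
from h import *
o=get_obs();print(o['eef_pos'],o['wrist_force'])
s=snapshot('wrist');cv2.imwrite('pics/w4.png',cv2.resize(s['img'][100:400,180:480,::-1],(600,600)))
E
```

```text
[ 0.44210967 -0.14251669  0.08536666] [0.09851066 0.44072954 0.41914654]
```

View pics/w4.png

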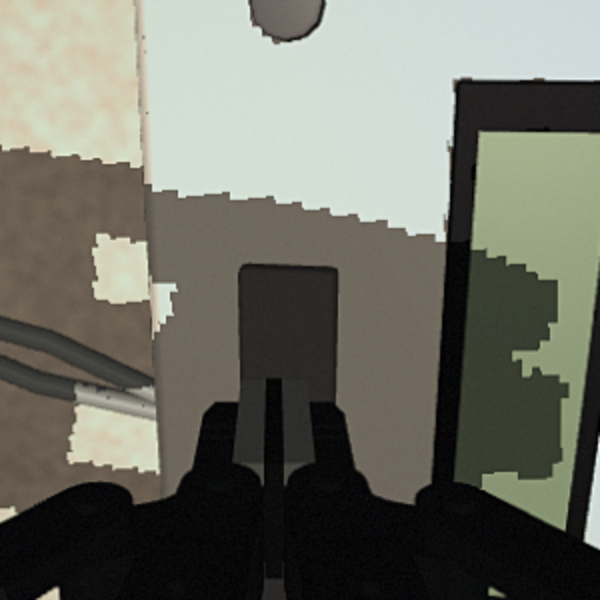

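The fingertips at (273,390) hang over the tare key, which spans (240–337, 265–400), and sit slightly toward its front as planned. I'll press now in small steps.

Request:
move_arm(
  offset=[
    [0,0,0.5],
    [0,0,0.5],
    [0,0,0.2],
    [0,0,0],
  ],
  yaw=[0,0,0,0],
)

```text
t: 11.25
eef_pos: [0.4411, -0.1422, 0.072]
tcp_rot: [0.752, 0.659, -0.0, -0.0]
wrist_force: [0.8, 0.9, 1.4]
gripper_width: 0.0001
grasp_force: 0.8
```

Request:
move_arm(
  offset=[
    [0,0,0.2],
    [0,0,0.1],
    [0,0,0],
  ],
  yaw=[0,0,0],
)

```text
t: 11.5
eef_pos: [0.4414, -0.1422, 0.0695]
tcp_rot: [0.752, 0.659, 0.0, 0.0]
wrist_force: [0.2, 0.1, 3.4]
gripper_width: -0.0
grasp_force: 1.9
```

Contact: the spring force is 3.4 N. A little further should bottom the key, then I'll hold.

Request:
move_arm(
  offset=[
    [0,0,0.15],
    [0,0,0.1],
    [0,0,0],
    [0,0,0],
  ],
  yaw=[0,0,0,0],
)

```text
t: 11.83
eef_pos: [0.4417, -0.1423, 0.0688]
tcp_rot: [0.752, 0.659, 0.001, 0.001]
wrist_force: [-5.3, 1.6, 19.4]
gripper_width: 0.0005
grasp_force: 9.9
```

Request:
move_arm(
  offset=[
    [0,0,-0.5],
    [0,0,-1],
    [0,0,-2],
    [0,0,-3],
    [0,0,-3],
    [0,0,-2],
    [0,0,0],
    [0,0,0],
  ],
  yaw=[0,0,0,0,0,0,0,0],
)

```text
t: 12.5
eef_pos: [0.4414, -0.1424, 0.1824]
tcp_rot: [0.752, 0.659, 0.0, 0.001]
wrist_force: [-0.5, 0.6, -1.1]
gripper_width: 0.0001
grasp_force: 0.0
```

```bash
python3 - <<'E'
from h import *
o=get_obs();print(o['eef_pos'],o['wrist_force'])
s=snapshot('side');cv2.imwrite('pics/s5.png',cv2.resize(s['img'][140:320,250:430,::-1],(560,560)))
E
```

```text
[ 0.44142787 -0.14237369  0.18243716] [-0.53556685  0.59613717 -1.10707395]
```

View pics/s5.png

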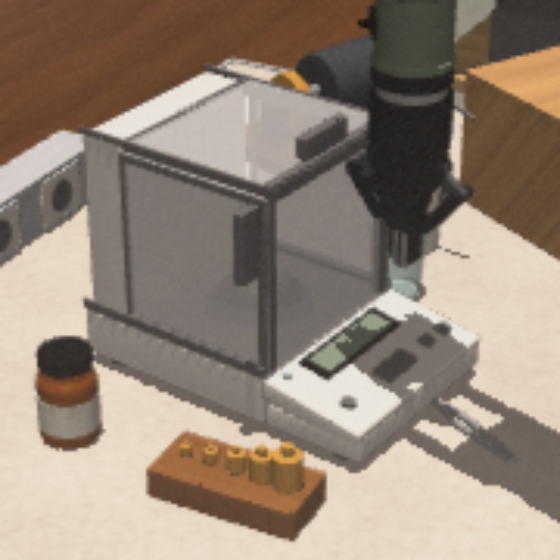

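The picture shows the door shut at (265,280), the lid shut at (320,135) and the key free at (395,362). The gripper is clear of everything, so I'm handing in.

```bash
python3 -c "
from rig import *
print(sign_off())"
```

```text
the job is handed in; nothing more can be done
None
```

I pushed the left door and lid shut against their stops, then pressed the tare key to its stop and released it. I handed the job in with the gripper clear, at about 12.5 s; the hand-in returned no verdict.

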